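# Contact temperature check of a dry-block incubator through its closed lid

## Robot

A 6-joint arm with a two-finger parallel gripper is mounted at the origin on a cart in front of the work surface, level with it; the furniture and walls round the work are solid. World frame = base frame: x ahead of the robot, y to its left, z up, the work surface at z = 0. Lengths are in m, angles in degrees, forces in N, time in s.
With the tool pointing down it reaches from about 0.4 to 0.825 m from the base axis. Payload 7 kg.
Tool frame: the origin (TCP) lies midway between the tips of the shut fingers; the grasp point (between the pads) lies 19 mm behind it; z points along the fingers, y is the line along which they close (so a half turn about z gives the same grasp; the last joint's range is limited). The gripper opens to 88 mm and grips with 3 to 60 N. Pads are 19 mm wide; open, the fingers measure 130 mm over their backs; the gripper's body (78 mm by 193 mm) begins 47 mm behind the grasp point.
Start: joints at [-56.144, 20.546, 0.682, 0, -70.136, -16.507], TCP at [0.201, -0.644, 0.227] pointing down, gripper open.
Joint ranges: [-176.03, 176.03], [-82.01, 121.73], [-58.28, 71.71], [-173.87, 95.51], [-174.79, -0.11], [-173.66, 173.66]. Speed limits (degrees/s): [136.94, 136.94, 172.46, 180, 180, 180].

## Interface

Orientations are given as a 3x3 rotation matrix whose columns are the frame's x, y, z axes.
In Python, from rig import robot gives the robot as it stands. Calls block until the motion is done:
- robot.goto(position, orientation): joint-space move of the TCP to a pose.
- robot.servo_line(position, ori=None, speed=0.15): straight line of the TCP; ori=None keeps the orientation; speed is the mean speed in m/s.
- robot.movej(angles): joint-space move.
- robot.move_gripper(opening): opening from 0.0 (shut) to 1.0 (fully open); the grip force is fixed at half the most; returns when the fingers have stopped.
- robot.dwell(seconds).
- robot.ik(position, orientation): joint angles nearest the present ones, or None.
- robot.grab_frame(name): name is "scene" or "side" or "wrist"; returns (picture, depth): 384x512x3 uint8, red, green, blue; 384x512 float32, m along the optical axis (not along the pixel's ray), 0 where there is no reading.
- robot.camera_info(name): a dict with "vfov" (degrees; the focal length in pixels is half the picture's height over the tangent of half this angle, whatever the lens; pixels are square), "cx", "cy" (the principal point, pixels), "view" (4x4, takes a point from world to camera coordinates); the wrist camera has in their place "T_tool_cam" (4x4, takes a point from camera to tool coordinates, whose origin is the TCP and whose axes are the flange's). Camera axes: x right, y down, z forward; pixel columns grow to the right and rows downward; lengths in m; the calibration is good to about 2 mm. The wrist camera is an equidistant fisheye: a pixel r from the principal point sees the ray r / f radians off the axis. A picture is of the moment at which its call begins: read the wrist's pose just before it. camera_info takes no time and is no camera call.
A pose or a line that the arm cannot do raises robot.Unreachable and nothing moves.
- robot.job_done(): hands the job in; it is judged then, once.
Readings, each from a call of its own:
- robot.read_t(): time.
- robot.read_qpos(): joint angles.
- robot.read_qvel(): joint speeds.
- robot.read_effort(): joint torques, N m.
- robot.read_position(): TCP position.
- robot.read_tcp_rot(): TCP orientation.
- robot.read_force(): force on the tool from outside, world axes, zero at the start.
- robot.read_ft_torque(): the same for the moment, N m.
- robot.read_grip_width(): opening from 0.0 (shut) to 1.0 (fully open).
- robot.read_finger_force(): force on a finger pad.
Only numpy, scipy, OpenCV 4.12 (cv2) and the standard library are available. Lean on these libraries where they do the work, as an engineer would, in place of code of your own. Each camera call takes 0.05 s, during which the arm holds its last target. There are 200 camera calls.

## Task

The dry-block incubator has just been loaded and its block temperature is to be checked: first lower the open lid gently until it is fully shut, without slamming it. Then draw the thick-handled contact probe out of the holder block and, through the round port in the lid, set it upright on the brass check button inside, pressing lightly so that its spring tip is about half pushed in. Finish holding it there just so, still gripped and pressed; leave the slender needle probe, the specimen cup, the tip box and the bottles by the work where they are.

Things in the scene. Friction and masses are not known exactly. Their poses are not given: they have to be found in the camera images.
- incubator: White dry-block incubator, 170 deep x 130 wide x 64 mm high, fixed to the bench, level. Origin under its centre, z up; x points to its rear (hinge side), y to its left; the front with display and keys faces -x. On top an aluminium block with sample tubes (block top 70 mm up, tube caps to 77 mm).
- lid_hinge (a point): Point on the lid's hinge axis, which runs along the incubator's y: 77 mm behind the incubator's centre, 66 mm up.
- lid (a joint): Lid opening in rad: 0 = fully shut, about 1 to 1.3 at the start, stop at 1.4. Grey hood 150 deep x 116 wide x 24 mm with a clear window, hinged along its rear edge; the front edge rises. A friction hinge (0.28 N m) keeps it where it is left; 2 to 4 N down on the lip lowers it. Shut, its flat outer face is level, 90 mm above the bench.
- lid_lip (a point): Middle of the outer (upper) face of the finger lip on the lid's front edge; moves with the lid: 158 mm from the hinge axis along the lid and 24 mm out from it, normal to the lid. Lip 60 wide, 18 deep and 6 mm thick.
- check_button: Round brass button, 14 mm across, ringed by an engraved line, on the aluminium block at x -36, y +26 mm in the incubator's frame: the marked spot, fixed. With the lid shut the lid's round port (22 mm bore, black collar 29 mm outside, collar top 95 mm above the bench) is straight above it.
- check_spot (a point): Centre of the button's flat, level top, 72 mm above the bench.
- holder: White drilled holder block with two places, 108 x 56 x 62 mm high on a 114 x 90 mm steel foot, fixed. Origin under its centre; its two vertical holes (14 mm bore) lie at x -26 and x +26 mm, y 0 in its own frame. Each holds one probe, in either order.
- contact_probe: Cordless contact thermometer, 80 g, upright in one hole of the holder: thick black round handle 24 mm across, 85 mm high (27 mm collar over its lowest 6 mm), then a steel stem 9 mm across and 45 mm long, then the spring tip. Round about its z. Origin on the axis at the shoulder between handle and stem; z up the handle. The shoulder rests on the holder's top, 62 mm above the bench.
- probe_tip (a joint): How far the probe's spring tip is pushed in, in m: 0 = fully out, 0.010 = fully in, 0.005 = half. The spring gives about 0.9 N at 0 and 0.3 N more per mm. Pushed along the probe's axis.
- tip_end (a point): Flat end of the spring tip (8 mm across) on the probe's axis, 55 mm below the shoulder when fully out; it moves up with the tip.
- needle_probe: The other probe in the holder, to be left alone: slender grey handle 15 mm across and 90 mm high, thin needle below. Origin on the axis at its shoulder, 62 mm above the bench.
- control_bottle: Bystander: little bottle with a red cap, 30 x 58 mm; origin under its centre.
- cup: Bystander: specimen cup with screw lid, 58 x 64 mm; origin under its centre.
- tip_box: Bystander: tip box with clear lid, 84 x 116 x 66 mm; origin under its centre.
- amber_bottle: Bystander: brown medicine bottle with black cap, 48 x 142 mm, behind the incubator; origin under its centre.
- buffer_bottle: Bystander: smaller orange-brown bottle with white cap, 46 x 98 mm, beside the brown one; origin under its centre.

How it is judged:
By the outcome, as a careful person would: the job done as asked, in the order asked, and still so for the second after the job is handed in, while the arm keeps its last pose, push and grip.
It also fails if it takes over 54 s, if anything falls off the work surface, if the arm or the gripper's body presses on something with over 40 N, if the wrist force passes 120 N, or if a joint passes its speed limit or range.

## Working session

There is one attempt and no reset: what is moved stays moved. The work goes in short steps, each a Python script; the robot and the scene stay as the last script left them, time stands still between calls to the robot, and variables do not carry over. Pictures are saved under pics/ and viewed, at most 10 in all, crops included, and the job is handed in when it is done.

```bash
mkdir -p pics; ls
cat > h.py <<'E'
import numpy as np, cv2
from rig import robot
def cam(n):
    i=robot.camera_info(n); f=192/np.tan(np.radians(i['vfov']/2)); return i,f
def cloud(n,img=None):
    i,f=cam(n); p,d=robot.grab_frame(n)
    v,u=np.mgrid[:384,:512]
    P=np.stack([(u-i['cx'])/f*d,(v-i['cy'])/f*d,d,np.ones_like(d)],-1)
    W=P@np.linalg.inv(i['view']).T
    W=W[...,:3]; W[d==0]=np.nan
    return p,d,W
E
python3 - <<'E'
from h import *
for n in ('scene','side'):
    p,d,W=cloud(n); np.savez('pics/%s.npz'%n,p=p,d=d,W=W)
    cv2.imwrite('pics/%s0.png'%n,cv2.resize(p[...,::-1],(768,576)))
    i,f=cam(n); print(n,f,i['cx'],i['cy'],np.linalg.inv(i['view'])[:3,3].round(3),(d==0).mean())
print(robot.camera_info('wrist'))
E
```

```text
pics
scene 493.4263302938281 261.44354602325456 187.7115147996272 [-0.103  1.243  0.77 ] 0.0039825439453125
side 374.5572787597918 255.00562887928612 187.41479469039228 [ 0.245 -0.827  0.521] 0.004247029622395833
{'vfov': 65.70646984690485, 'cx': 253.7857245715943, 'cy': 189.0896117714658, 'T_tool_cam': array([[ 3.11104019e-04, -9.51269936e-01, -3.08359226e-01,
         8.39332688e-02],
       [ 9.99999939e-01,  3.44465703e-04, -5.37550543e-05,
        -1.47667168e-04],
       [ 1.57354745e-04, -3.08359191e-01,  9.51269985e-01,
        -1.57164700e-01],
       [ 0.00000000e+00,  0.00000000e+00,  0.00000000e+00,
         1.00000000e+00]])}
```

View pics/scene0.png

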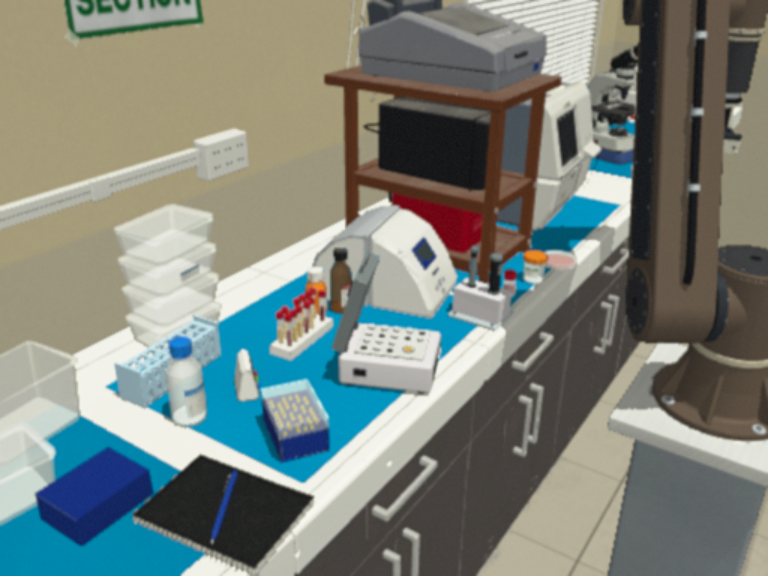

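View pics/side0.png

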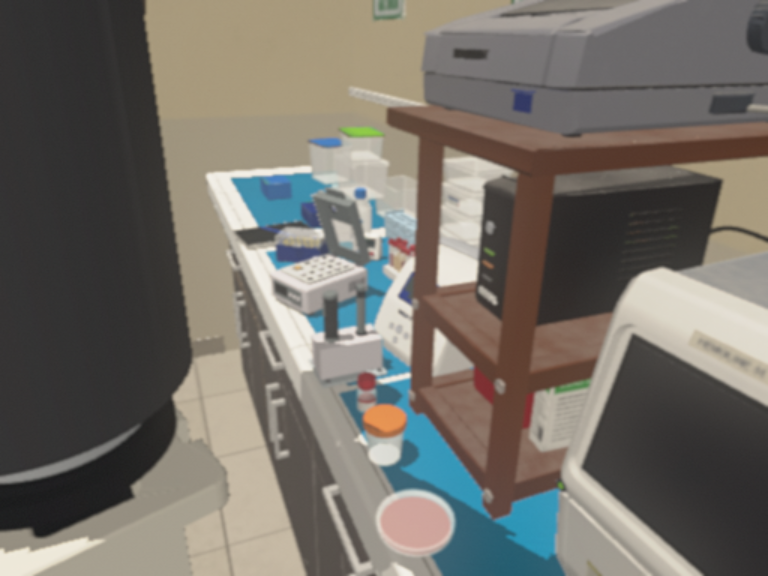

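The scene view shows the open incubator, with its brass button at about (408,350), the lid at (355,305), the black thick probe at (495,272) and the needle at (473,268) in the holder. The side view confirms it: black handle at (330,318), needle at (362,310), incubator at (320,283).

Run:
```python
from h import *
for n in ('scene','side'):
    z=np.load('pics/%s.npz'%n); p,W=z['p'],z['W']
    hsv=cv2.cvtColor(p,cv2.COLOR_RGB2HSV)
    s=1/1.5
    pts=dict(scene=dict(btn=(408,350),blk=(390,345),lid=(355,305),black=(495,272),needle=(473,262),hold=(480,305)),
             side=dict(blk=(320,270),btn=(294,272),lid=(335,205),black=(330,318),needle=(362,310),hold=(348,350),cup=(385,420),bot=(367,380)))[n]
    for k,(u,v) in pts.items(): print(n,k,W[int(v*s),int(u*s)].round(3),p[int(v*s),int(u*s)])
    X=W.reshape(-1,3)
    b=W[int(pts['blk'][1]*s),int(pts['blk'][0]*s)]
    near=np.hypot(W[...,0]-b[0],W[...,1]-b[1])<0.16
    m=near&(W[...,2]>.055)&(W[...,2]<.085)
    r=cv2.minAreaRect((W[m][:,:2]*1000).astype(np.float32)); print('inc',r,m.sum())
    h=W[int(pts['hold'][1]*s),int(pts['hold'][0]*s)]
    m=(np.hypot(W[...,0]-h[0],W[...,1]-h[1])<0.09)&(W[...,2]>.056)&(W[...,2]<.067)&(hsv[...,2]>120)&(hsv[...,1]<60)
    print('hold',cv2.minAreaRect((W[m][:,:2]*1000).astype(np.float32)),m.sum())
    # probe points above holder
    m=(np.hypot(W[...,0]-h[0],W[...,1]-h[1])<0.12)&(W[...,2]>.075)&(W[...,2]<.155)
    Q=W[m]; lab=p[m].sum(1)
    print(len(Q)); 
    _,l,c=cv2.kmeans(Q[:,:2].astype(np.float32),2,None,(3,50,1e-6),5,0); 
    for j in (0,1):
        q=Q[l[:,0]==j]; print(q.mean(0).round(4),q.min(0).round(3),q.max(0).round(3),lab[l[:,0]==j].mean())
    m=near&(W[...,2]>.10)&(W[...,2]<.26)
    Q=W[m]; c=Q.mean(0); print('lid',c.round(3),Q.min(0).round(3),Q.max(0).round(3),np.linalg.svd(Q-c,full_matrices=False)[2].round(3)[2])
i=robot.camera_info('wrist')
```

```text
scene btn [0.488 0.275 0.073] [211 169  85]
scene blk [0.524 0.278 0.071] [198 200 190]
scene lid [0.563 0.335 0.167] [ 93 100  98]
scene black [ 0.466 -0.024  0.116] [29 28 30]
scene needle [ 0.523 -0.033  0.122] [92 98 95]
scene hold [ 0.488 -0.011  0.038] [153 149 147]
inc ((537.1959838867188, 264.8177795410156), (182.89169311523438, 134.34982299804688), 20.907180786132812) 1667
hold ((497.2268981933594, -35.21194076538086), (63.44561767578125, 113.10231018066406), 89.47407531738281) 272
312
[ 0.4687 -0.0295  0.116 ] [ 0.458 -0.045  0.075] [ 0.484 -0.021  0.151] 171.6304347826087
[ 0.5343 -0.0255  0.1114] [ 0.514 -0.045  0.075] [0.606 0.038 0.154] 326.4609375
lid [0.574 0.31  0.176] [0.542 0.219 0.101] [0.621 0.349 0.233] [-0.912 -0.321 -0.256]
side blk [0.532 0.24  0.072] [211 204 194]
side btn [0.479 0.25  0.072] [227 223 216]
side lid [0.584 0.292 0.197] [106 108 104]
side black [ 0.469 -0.047  0.108] [76 75 71]
side needle [ 0.524 -0.043  0.112] [111 111 106]
side hold [ 0.493 -0.065  0.054] [170 163 159]
side cup [ 0.474 -0.27   0.064] [230 148  83]
side bot [ 0.487 -0.165  0.059] [139  66  68]
inc ((542.82958984375, 256.80560302734375), (187.12744140625, 127.77070617675781), 22.30863380432129) 1138
hold ((500.3016357421875, -80.12651824951172), (108.92584991455078, 146.34173583984375), 0.9391708970069885) 494
481
[ 0.5237 -0.0412  0.1167] [ 0.518 -0.047  0.075] [ 0.532 -0.031  0.154] 334.3463687150838
[ 0.4713 -0.0443  0.1162] [ 0.461 -0.051  0.075] [ 0.485 -0.027  0.15 ] 274.22185430463577
lid [0.594 0.285 0.166] [0.545 0.218 0.1  ] [0.64  0.345 0.234] [0.876 0.357 0.323]
```

```bash
cat >> h.py <<'E'
def down(yaw): # tool y at yaw+90, tool z down
    c,s=np.cos(np.radians(yaw)),np.sin(np.radians(yaw))
    return np.array([[c,s,0],[s,-c,0],[0,0,-1.]])
def ray(n,u,v,z):
    i,f=cam(n); T=np.linalg.inv(i['view']); d=T[:3,:3]@[(u-i['cx'])/f,(v-i['cy'])/f,1]
    o=T[:3,3]; return o+d*(z-o[2])/d[2]
E
python3 - <<'E'
from h import *
z=np.load('pics/scene.npz'); p,W=z['p'],z['W']
hsv=cv2.cvtColor(p,cv2.COLOR_RGB2HSV)
m=(hsv[...,1]>90)&(hsv[...,0]>10)&(hsv[...,0]<30)&(np.hypot(W[...,0]-.488,W[...,1]-.275)<.02)
v,u=np.nonzero(m); print('btn',len(u),ray('scene',u.mean(),v.mean(),.072).round(4),W[m].mean(0).round(4))
for n in ('scene','side'):
    W=np.load('pics/%s.npz'%n)['W']
    m=(np.abs(W[...,0]-.55)<.25)&(W[...,1]>-.25)&(W[...,1]<.5)&(W[...,2]>.1)&(W[...,2]<.8)
    Q=W[m]
    H=np.zeros((10,15));
    for x,y,zz in Q:
        a,b=int((x-.3)/.05),int((y+.25)/.05); H[min(a,9),min(b,14)]=max(H[min(a,9),min(b,14)],zz)
    print(n,'rows x from .3, cols y from -.25'); print((H*1000).astype(int))
R=robot.read_tcp_rot(); print(R.round(2))
for yaw in (21,201): print(yaw,robot.ik(np.array([.59,.285,.25]),down(yaw)),robot.ik(np.array([.455,.235,.1]),down(yaw)))
for yaw in (0,180,21,201): print(yaw,robot.ik(np.array([.471,-.037,.098]),down(yaw)),robot.ik(np.array([.488,.275,.158]),down(yaw)))
E
```

```text
btn 12 [0.4905 0.2707 0.072 ] [0.4906 0.2705 0.0719]
scene rows x from .3, cols y from -.25
[[  0   0   0   0   0   0   0   0   0   0   0   0   0   0   0]
 [  0   0   0   0   0   0   0   0   0   0   0   0   0   0   0]
 [  0   0   0   0   0   0   0   0   0   0   0   0   0   0   0]
 [  0   0   0   0 150   0   0   0   0   0   0   0   0   0   0]
 [442 442 442   0 153   0   0   0   0   0   0 213   0   0   0]
 [541 543 537   0   0   0   0   0   0 217 233 231   0   0   0]
 [552 555 550 129 138 148 145   0   0 214   0   0   0   0   0]
 [563 566 563 159 165 170 172   0   0   0   0   0   0   0   0]
 [577 578 572 173 173 174 174 145   0   0   0   0   0   0   0]
 [583 586 581 172 173 172 170 143 101   0   0   0   0   0   0]]
side rows x from .3, cols y from -.25
[[  0   0   0   0   0   0   0   0   0   0   0   0   0   0   0]
 [  0   0   0   0   0   0   0   0   0   0   0   0   0   0   0]
 [  0   0   0   0   0   0   0   0   0   0   0   0   0   0   0]
 [  0   0   0 145 149   0   0   0   0   0   0   0   0   0   0]
 [441 441 441   0 154   0   0   0   0   0   0 212   0   0   0]
 [541 542 441   0   0   
[... 705 characters left out ...]
53861
 -118.31110108]
0 [ 19.46008198   8.94351626 -34.20373841   0.         -46.85274533
  70.53991802] [ 49.42596397  12.98865696 -19.4929856    0.         -57.51835744
  40.57403603]
180 [  19.46008198    8.94351626  -34.20373841    0.          -46.85274533
 -109.46008198] [  49.42596397   12.98865696  -19.4929856     0.          -57.51835744
 -139.42596397]
21 [ 19.46008198   8.94351626 -34.20373841   0.         -46.85274533
  91.53991802] [ 49.42596397  12.98865696 -19.4929856    0.         -57.51835744
  61.57403603]
201 [ 19.46008198   8.94351626 -34.20373841   0.         -46.85274533
 -88.46008198] [  49.42596397   12.98865696  -19.4929856     0.          -57.51835744
 -118.42596397]
```

Run:
```python
from h import *
for n in ('scene','side'):
    W=np.load('pics/%s.npz'%n)['W']; r=np.hypot(W[...,0],W[...,1])
    for lo,hi in ((.08,.2),(.2,.3),(.3,.4),(.4,.5),(.5,.62),(.62,.8)):
        m=(W[...,0]>.3)&(W[...,0]<.75)&(W[...,1]<-.08)&(W[...,1]>-.75)&(W[...,2]>lo)&(W[...,2]<hi)
        Q=W[m]
        if len(Q): print(n,lo,hi,len(Q),'min x',np.percentile(Q[:,0],.5).round(3),'max y',np.percentile(Q[:,1],99.5).round(3),'near r at',Q[np.argmin(np.hypot(Q[:,0],Q[:,1]))].round(3), 'minx@',Q[np.argmin(Q[:,0])].round(3),'maxy@',Q[np.argmax(Q[:,1])].round(3))
for P in ((.15,-.42,.4),(.3,-.3,.4),(.42,.05,.4),(.43,.0,.3),(.45,.2,.35)):
    a=np.degrees(np.arctan2(P[1],P[0])); print(P,[None if q is None else np.round(q,1) for q in (robot.ik(np.array(P),down(a+180)),robot.ik(np.array(P),down(a)))])
```

```text
scene 0.08 0.2 3308 min x 0.53 max y -0.083 near r at [ 0.551 -0.169  0.097] minx@ [ 0.519 -0.738  0.182] maxy@ [ 0.714 -0.08   0.168]
scene 0.2 0.3 2807 min x 0.543 max y -0.173 near r at [ 0.548 -0.175  0.293] minx@ [ 0.538 -0.526  0.202] maxy@ [ 0.722 -0.169  0.201]
scene 0.3 0.4 2161 min x 0.55 max y -0.172 near r at [ 0.55  -0.172  0.368] minx@ [ 0.549 -0.185  0.333] maxy@ [ 0.552 -0.17   0.326]
scene 0.4 0.5 2693 min x 0.527 max y -0.122 near r at [ 0.526 -0.125  0.44 ] minx@ [ 0.526 -0.42   0.425] maxy@ [ 0.539 -0.113  0.428]
scene 0.5 0.62 2643 min x 0.383 max y -0.146 near r at [ 0.56  -0.158  0.528] minx@ [ 0.379 -0.46   0.599] maxy@ [ 0.738 -0.144  0.512]
side 0.08 0.2 11374 min x 0.533 max y -0.177 near r at [ 0.549 -0.185  0.185] minx@ [ 0.531 -0.534  0.167] maxy@ [ 0.713 -0.08   0.163]
side 0.2 0.3 17863 min x 0.544 max y -0.185 near r at [ 0.554 -0.176  0.228] minx@ [ 0.539 -0.532  0.201] maxy@ [ 0.555 -0.175  0.276]
side 0.3 0.4 13518 min x 0.553 max y -0.182 near r at [ 0.554 -0.177  0.342] minx@ [ 0.553 -0.411  0.357] maxy@ [ 0.555 -0.175  0.394]
side 0.4 0.5 13720 
[... 182 characters left out ...]
  0.501] minx@ [ 0.558 -0.25   0.51 ] maxy@ [ 0.683 -0.155  0.562]
(0.15, -0.42, 0.4) [array([ -44.9,   -5.8,   -8.2,    0. ,  -87.6, -115.5]), array([-44.9,  -5.8,  -8.2,   0. , -87.6,  64.5])]
(0.3, -0.3, 0.4) [array([ -18.1,   -8.1,  -10.1,    0. ,  -88. , -116.9]), array([-18.1,  -8.1, -10.1,   0. , -88. ,  63.1])]
(0.42, 0.05, 0.4) [array([  33.8,   -8.3,  -10.2,    0. ,  -88. , -117. ]), array([ 33.8,  -8.3, -10.2,   0. , -88. ,  63. ])]
(0.43, 0.0, 0.3) [array([  26.5,   -6. ,  -20.9,    0. ,  -75.1, -116.5]), array([ 26.5,  -6. , -20.9,   0. , -75.1,  63.5])]
(0.45, 0.2, 0.35) [array([  46.9,   -0.4,   -9.4,    0. ,  -81. , -112.9]), array([ 46.9,  -0.4,  -9.4,   0. , -81. ,  67.1])]
```

```bash
cat >> h.py <<'E'
YAW=21.
c,s=np.cos(np.radians(YAW)),np.sin(np.radians(YAW))
Ri=np.array([[c,-s,0],[s,c,0],[0,0,1]])
BTN=np.array([.4905,.2707,0]); HINGE=BTN+Ri@[.113,-.026,.066]
def lidtcp(th,ex=0,ez=0):
    x=-.158*np.cos(th)+.024*np.sin(th)+.0095+ex; z=.158*np.sin(th)+.024*np.cos(th)+ez
    return HINGE+Ri@[x,0,z]
E
python3 - <<'E'
from h import *
R=robot.read_tcp_rot()
robot.servo_line(np.array([.13,-.41,.4]),speed=.3)
a=lambda P:np.degrees(np.arctan2(P[1],P[0]))
for P in ((.13,-.41,.4),(.42,.05,.4)): robot.goto(np.array(P),down(a(P)+180))
robot.move_gripper(0)
print(robot.read_t())
robot.goto(np.array([.50,.24,.36]),down(YAW+180))
robot.servo_line(lidtcp(1.28,.022,.05),speed=.2)
print(robot.read_t(),robot.read_position().round(4),robot.read_force().round(2))
p,d,W=cloud('scene'); np.savez('pics/s1.npz',p=p,W=W); cv2.imwrite('pics/s1.png',cv2.resize(p[150:300,180:350,::-1],(680,600)))
E
```

```text
6.0417
7.8 [0.6138 0.2898 0.2755] [-0.31  0.08 -0.53]
```

View pics/s1.png

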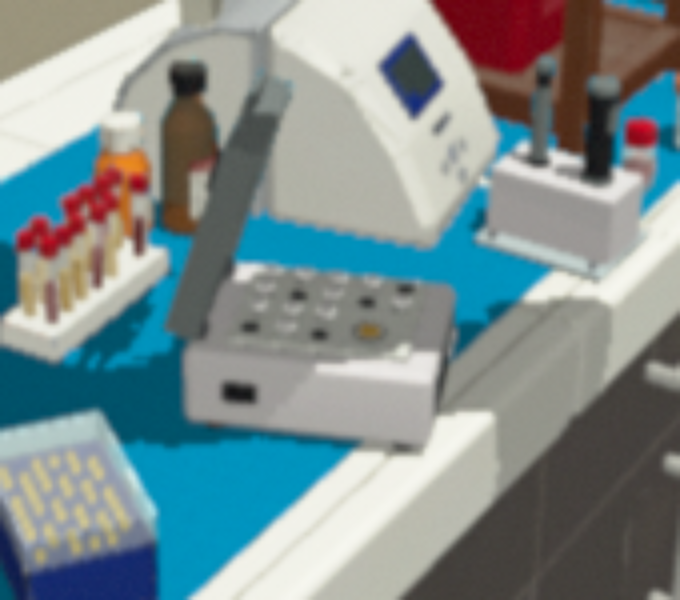

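The crop shows the lid still open, its lip at about (270,90), with the bottles clear behind. The fingers are just above the crop. Next I lower and push.

Run:
```python
from h import *
robot.servo_line(lidtcp(1.28,.022,-.002),speed=.08)
print(robot.read_force().round(2))
for th in np.r_[1.28,1.15,1.0,.85,.7,.55,.4,.28,.18,.10,.05,.02]:
    robot.servo_line(lidtcp(th),speed=.09 if th>.3 else .05)
    print(round(th,2),robot.read_t(),robot.read_force().round(1))
for k in range(8):
    if robot.read_force()[2]>7: break
    robot.servo_line(lidtcp(0,0,.002-.001*k),speed=.02); print(k,robot.read_t(),robot.read_position().round(4),robot.read_force().round(1))
```

```text
[ 0.29 -0.11  0.6 ]
1.28 9.0417 [ 0.1 -0.4  0.4]
1.15 9.425 [ 0.4 -0.1 -0.3]
1.0 9.8417 [ 0.3  0.7 -0.4]
0.85 10.2583 [0.  0.4 0.1]
0.7 10.675 [ 0.3 -1.3  0.6]
0.55 11.0917 [ 0.3  0.6 -0.7]
0.4 11.5083 [-0.8  0.3  1.2]
0.28 12.0417 [ 0.4 -1.4 -0.8]
0.18 12.5083 [-0.1 -0.3 -0.8]
0.1 12.9167 [ 0.3 -0.4  0.6]
0.05 13.225 [-0.5 -0.5 -0.1]
0.02 13.475 [-0.1 -0.5  0.7]
0 13.725 [0.4667 0.2337 0.092 ] [ 1.  -0.4  0.2]
1 13.975 [0.4666 0.2337 0.091 ] [ 0.  -0.   0.6]
2 14.225 [0.4667 0.2337 0.0903] [-1.  -0.1  4.4]
3 14.475 [0.4668 0.2338 0.0902] [-4.4 -0.5 12.7]
```

Run:
```python
from h import *
robot.servo_line(lidtcp(0,0,.03),speed=.1)
robot.servo_line(np.array([.43,.19,.27]),speed=.25)
R,t=robot.read_tcp_rot(),robot.read_position()
w,dw=robot.grab_frame('wrist')
p,d,W=cloud('scene'); np.savez('pics/s2.npz',p=p,W=W,w=w,dw=dw,R=R,t=t)
a=cv2.resize(p[150:300,180:380,::-1],(400,300)); b=cv2.resize(w[...,::-1],(400,300)); cv2.imwrite('pics/s2.png',np.hstack([a,b])); print(robot.read_t())
m=(np.hypot(W[...,0]-.53,W[...,1]-.26)<.12)&(W[...,2]>.084); print(np.percentile(W[m][:,2],[5,50,95]))
```

```text
15.825
[0.08795787 0.39695497 0.63459327]
```

View pics/s2.png

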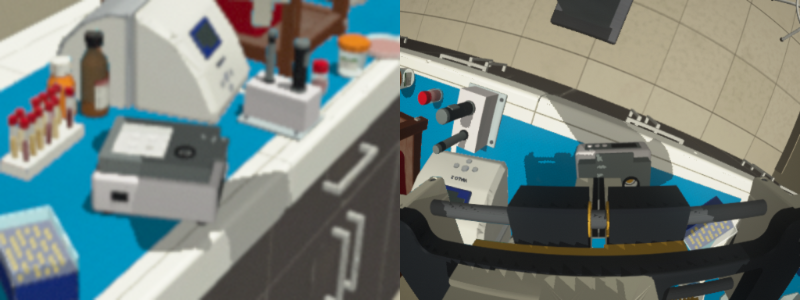

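The left half shows the lid lying shut, port at (185,152). The right half, from the wrist, shows the black port collar at about (631,182) and both probes at (455,112) and (450,142). Next I measure the port and probe from both views.

```bash
cat >> h.py <<'E'
def wray(u,v,z,R,t):
    i=robot.camera_info('wrist'); f=192/np.tan(np.radians(i['vfov']/2)); T=i['T_tool_cam']
    dx,dy=u-i['cx'],v-i['cy']; r=np.hypot(dx,dy); a=r/f
    d=R@(T[:3,:3]@[np.sin(a)*dx/r,np.sin(a)*dy/r,np.cos(a)]); o=R@T[:3,3]+t
    return o+d*(z-o[2])/d[2]
def dark(img,u,v,h,thr):
    g=cv2.cvtColor(img,cv2.COLOR_RGB2GRAY)[v-h:v+h,u-h:u+h]
    n,l,st,ce=cv2.connectedComponentsWithStats((g<thr).astype(np.uint8))
    return [(ce[k]+[u-h,v-h],st[k]) for k in range(1,n) if st[k,4]>8]
E
python3 - <<'E'
from h import *
z=np.load('pics/s2.npz'); p,W,w,R,t=z['p'],z['W'],z['w'],z['R'],z['t']
m=(np.abs((W-HINGE)@Ri[:,0]+.075)<.06)&(np.abs((W-HINGE)@Ri[:,1])<.05)&(W[...,2]<.12)
Q=W[m]; A=np.c_[(Q-HINGE)@Ri[:,0],(Q-HINGE)@Ri[:,1],np.ones(len(Q))]; print('lid plane',np.linalg.lstsq(A,Q[:,2],rcond=None)[0].round(4),np.median(Q[:,2]))
for thr in (45,60,75):
  print(thr)
  for c,st in dark(p,272,226,14,thr): print(' scene',c.round(1),st,ray('scene',*c,.095).round(4))
  for c,st in dark(w,296,233,18,thr): print(' wrist',c.round(1),st,wray(*c,.095,R,t).round(4))
cv2.imwrite('pics/s3.png',np.hstack([cv2.resize(w[80:260,10:190,::-1],(400,400),interpolation=2),cv2.resize(w[198:268,260:330,::-1],(400,400),interpolation=0)]))
E
```

```text
lid plane [ 0.03   -0.0863  0.0905] 0.08975878299774565
45
 scene [269.7 225.3] [ 9 11  7  6 15] [0.4947 0.276  0.095 ]
 wrist [295.5 242. ] [  0  11  36  25 529] [0.498  0.2724 0.095 ]
60
 scene [271.8 225.5] [ 9 11 11  7 46] [0.4895 0.2741 0.095 ]
 wrist [295.6 241.2] [  0  10  36  26 575] [0.4968 0.2721 0.095 ]
75
 scene [271.9 225.6] [ 8  9 13 10 93] [0.489  0.2742 0.095 ]
 wrist [296.4 232.3] [   0    0   36   36 1116] [0.485  0.2678 0.095 ]
```

View pics/s3.png

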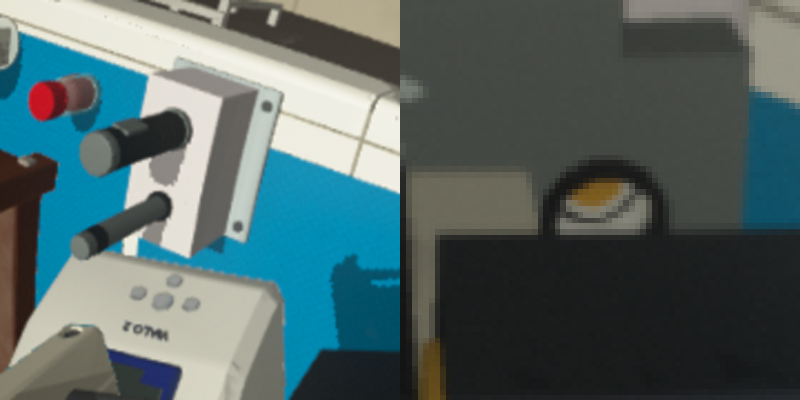

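Run:
```python
from h import *
z=np.load('pics/s2.npz'); print('top',wray(54.1,148.4,.147,z['R'],z['t']).round(4),'needle top',wray(10+83*.45,80+246*.45,.152,z['R'],z['t']).round(4))
# vertical axis from two views: silhouettes of the black handle
planes=[]
for n in ('scene','side'):
    q=np.load('pics/%s.npz'%n); p,W=q['p'],q['W']
    m=(np.hypot(W[...,0]-.471,W[...,1]+.037)<.022)&(W[...,2]>.075)&(W[...,2]<.143)&np.isfinite(W[...,2])
    v,u=np.nonzero(m); us=[];vs=[]
    for r in np.unique(v):
        c=u[v==r]; us.append((c.min()+c.max())/2); vs.append(r)
    us,vs=np.array(us),np.array(vs)
    k=np.median(us-np.polyval(np.polyfit(vs,us,1),vs)); 
    mv=vs.mean(); mu=np.polyval(np.polyfit(vs,us,1),mv)
    A=ray(n,mu,mv,.11); o=np.linalg.inv(cam(n)[0]['view'])[:3,3]
    d=(A-o)[:2]; nn=np.array([-d[1],d[0]])/np.hypot(*d); planes.append((nn,nn@A[:2])); print(n,A.round(4),[ (v==r).sum() for r in np.unique(v)])
print('axis',np.linalg.solve([a for a,_ in planes],[b for _,b in planes]).round(4))
robot.servo_line(np.array([.56,.30,.27]),speed=.25)
R,t=robot.read_tcp_rot(),robot.read_position(); w,dw=robot.grab_frame('wrist'); np.savez('pics/s4.npz',w=w,dw=dw,R=R,t=t)
cv2.imwrite('pics/s4.png',cv2.resize(w[...,::-1],(768,576))); print(robot.read_t())
```

```text
top [ 0.471  -0.0337  0.147 ] needle top [ 0.5221 -0.0324  0.152 ]
scene [ 0.469  -0.0293  0.11  ] [np.int64(1), np.int64(8), np.int64(8), np.int64(8), np.int64(8), np.int64(8), np.int64(8), np.int64(8), np.int64(8), np.int64(9), np.int64(8), np.int64(8), np.int64(8), np.int64(8), np.int64(8), np.int64(8), np.int64(8), np.int64(8), np.int64(7), np.int64(7), np.int64(3)]
side [ 0.4707 -0.0473  0.11  ] [np.int64(2), np.int64(10), np.int64(10), np.int64(11), np.int64(11), np.int64(11), np.int64(11), np.int64(10), np.int64(10), np.int64(10), np.int64(10), np.int64(10), np.int64(10), np.int64(10), np.int64(10), np.int64(10), np.int64(10), np.int64(10), np.int64(10), np.int64(10), np.int64(9), np.int64(10), np.int64(9), np.int64(9), np.int64(9), np.int64(7), np.int64(2)]
axis [ 0.4732 -0.0386]
16.7083
```

View pics/s4.png

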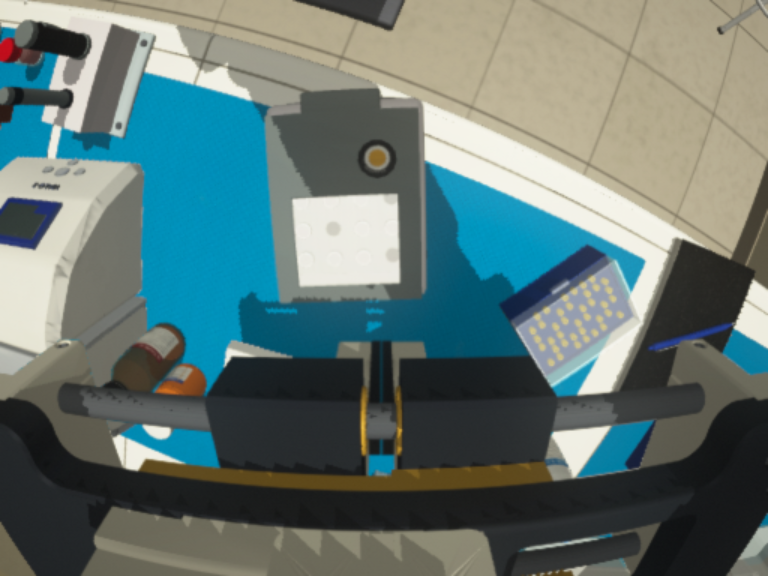

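The view shows the port and the brass button inside it at (377,158) of 768, unobstructed and close to concentric.

Run:
```python
from h import *
z=np.load('pics/s4.npz'); w,R,t=z['w'],z['R'],z['t']
hsv=cv2.cvtColor(w,cv2.COLOR_RGB2HSV); m=np.zeros(w.shape[:2],bool); m[93:118,238:265]=1
m&=(hsv[...,1]>100)&(hsv[...,0]>8)&(hsv[...,0]<30); v,u=np.nonzero(m)
print('btn',m.sum(),u.mean(),v.mean(),wray(u.mean(),v.mean(),.072,R,t).round(4))
for c,st in dark(w,251,105,16,45): print('collar',c.round(1),st,wray(*c,.095,R,t).round(4))
robot.move_gripper(.8)
robot.servo_line(np.array([.46,.1,.33]),speed=.3)
G=np.array([.472,-.036,.30]); O=down(165)
robot.goto(G,O)
R,t=robot.read_tcp_rot(),robot.read_position(); w,dw=robot.grab_frame('wrist'); np.savez('pics/s5.npz',w=w,dw=dw,R=R,t=t)
cv2.imwrite('pics/s5.png',cv2.resize(w[...,::-1],(768,576))); print(robot.read_t(),t.round(4))
```

```text
btn 97 251.0 104.81443298969072 [0.4919 0.2697 0.072 ]
collar [250.9 104.8] [  4   5  25  24 149] [0.4912 0.2696 0.095 ]
19.525 [ 0.4725 -0.036   0.2989]
```

View pics/s5.png

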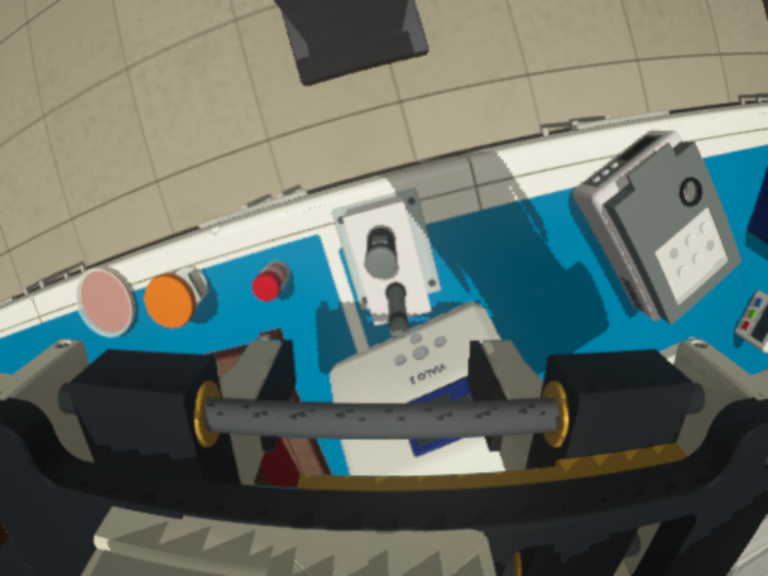

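The handle's grey top disc is at (381,262) of 768, with the needle just below it at (396,325). The open fingers straddle clear of both.

Run:
```python
from h import *
z=np.load('pics/s5.npz'); w,R,t=z['w'],z['R'],z['t']
P=wray(254,174.7,.147,R,t); N=wray(396/1.5,323/1.5,.152,R,t); print('probe',P.round(4),'needle',N.round(4))
G=np.array([P[0],P[1],.098]) 
if np.hypot(*(G[:2]-[.472,-.036]))>.006: raise SystemExit('check')
G[:2]=(G[:2]*2+[.472,-.037])/3
robot.servo_line(G+[0,0,.12],speed=.15); robot.servo_line(G,speed=.12)
print(robot.read_force().round(1),robot.read_position().round(4))
robot.move_gripper(0.0)
print(robot.read_t(),'w',robot.read_grip_width()*88,robot.read_finger_force(),robot.read_force().round(1))
robot.servo_line(G+[0,0,.04],speed=.06)
robot.servo_line(G+[0,0,.16],speed=.15)
print(robot.read_t(),'w',robot.read_grip_width()*88,robot.read_force().round(2),robot.read_position().round(4))
for n in ('scene','side'):
    p,d,W=cloud(n); np.savez('pics/%s6.npz'%n,p=p,W=W)
    if n=='scene': a=p[90:290,230:400,::-1]
    else: b=p[80:280,140:310,::-1]
cv2.imwrite('pics/s6.png',cv2.resize(np.hstack([a,b]),(800,470)))
```

```text
probe [ 0.4722 -0.0359  0.147 ] needle [ 0.5189 -0.0369  0.152 ]
[0.4 0.7 0.6] [ 0.4727 -0.0362  0.0987]
22.1833 w 24.054956219633045 29.998312890529633 [0.3 0.7 0.1]
23.95 w 23.772330454693254 [ 0.36 -0.01 -1.75] [ 0.4716 -0.0363  0.2569]
```

View pics/s6.png

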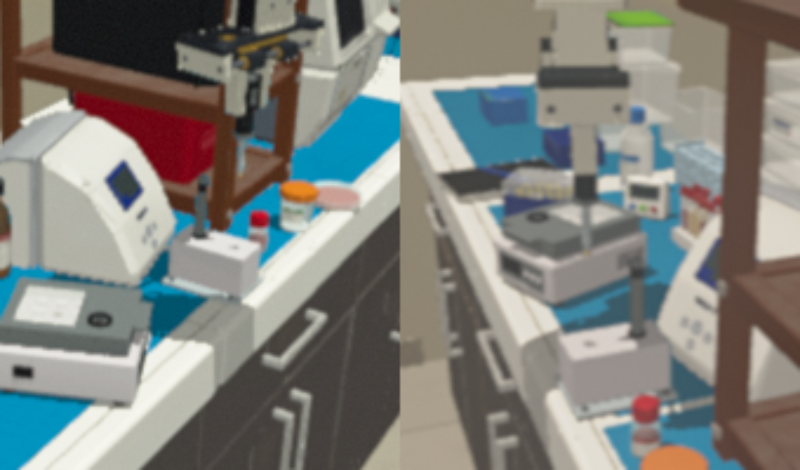

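The contact probe hangs upright in the gripper and the needle stays in the holder; the lid is shut and its port is visible in both views. Next I carry it above the port and check alignment against the port within each view.

Run:
```python
from h import *
B=np.array([.4915,.2697])
robot.servo_line(np.array([*B,.257]),down(201),speed=.2)
robot.servo_line(np.array([*B,.212]),speed=.1)
t=robot.read_position(); print(robot.read_t(),t.round(4),robot.read_tcp_rot().round(3).tolist(),robot.read_force().round(2))
ims=[]
for n in ('scene','side'):
    p,d,W=cloud(n); np.savez('pics/%s7.npz'%n,p=p,W=W)
    i,f=cam(n); c=i['view']@[*B,.12,1]; u,v=int(f*c[0]/c[2]+i['cx']),int(f*c[1]/c[2]+i['cy']); print(n,u,v)
    ims.append(cv2.resize(p[v-32:v+33,u-25:u+25,::-1],(400,520),interpolation=cv2.INTER_NEAREST))
    for zz in (.125,.135,.145,.155,.165):
        m=(np.hypot(W[...,0]-B[0],W[...,1]-B[1])<.03)&(np.abs(W[...,2]-zz)<.005); vv,uu=np.nonzero(m)
        if len(uu): print(zz,len(uu),ray(n,(uu.min()+uu.max())/2,vv.mean(),zz).round(4),uu.min(),uu.max(),W[m].mean(0).round(4))
    m=(np.hypot(W[...,0]-B[0],W[...,1]-B[1])<.03)&(np.abs(W[...,2]-.0945)<.0025); vv,uu=np.nonzero(m); 
    for c,st in dark(p,u,v+8,16,60): print(' dark',c.round(1),st,ray(n,*c,.095).round(4))
cv2.imwrite('pics/s7.png',np.hstack(ims))
```

```text
26.3333 [0.4918 0.2696 0.2124] [[-0.934, -0.358, 0.0], [-0.358, 0.934, -0.0], [-0.0, -0.0, -1.0]] [-0.36  0.07 -0.55]
scene 272 216
0.125 9 [0.492  0.2702 0.125 ] 271 273 [0.4902 0.2725 0.1267]
0.135 9 [0.4907 0.2727 0.135 ] 271 273 [0.4908 0.2732 0.1352]
0.145 12 [0.4904 0.2712 0.145 ] 271 274 [0.4909 0.2716 0.145 ]
0.155 14 [0.4913 0.2702 0.155 ] 271 274 [0.4902 0.2724 0.1563]
0.165 12 [0.4912 0.2709 0.165 ] 271 274 [0.4912 0.2709 0.165 ]
 dark [272.2 225.9] [11 15 11  7 42] [0.4874 0.2751 0.095 ]
side 197 164
0.125 5 [0.4936 0.2707 0.125 ] 197 199 [0.4934 0.2672 0.1262]
0.135 9 [0.4931 0.2667 0.135 ] 197 199 [0.4931 0.2668 0.1349]
0.145 9 [0.4935 0.2661 0.145 ] 197 199 [0.4935 0.266  0.145 ]
0.155 9 [0.4938 0.2653 0.155 ] 197 199 [0.4938 0.2652 0.155 ]
0.165 8 [0.4938 0.263  0.165 ] 197 199 [0.4944 0.2673 0.1636]
```

View pics/s7.png

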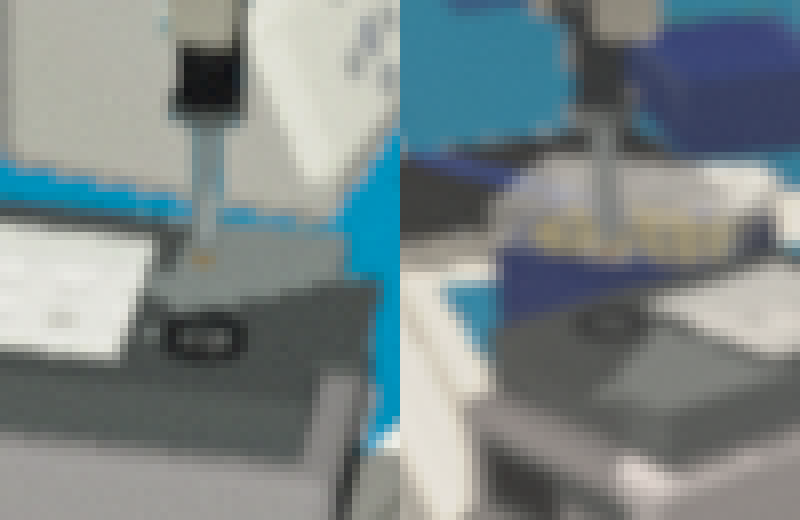

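In the left (scene) half the stem at x≈206 is directly over the collar at 205. In the right (side) half the stem is at 605 and the collar at about (610,322). I'll turn that side offset into mm, then insert.

Run:
```python
from h import *
n=np.array([.9756,-.2196]); p=np.load('pics/side7.npz')['p']
print('collar lat',n@ray('side',197.75,171.75,.095)[:2],'B',n@[.4915,.2697])
i,f=cam('side')
for z in (.095,.145):
    c=i['view']@[.4915,.2697,z,1]; print(z,f*c[0]/c[2]+i['cx'],f*c[1]/c[2]+i['cy'])
g=cv2.cvtColor(p,cv2.COLOR_RGB2GRAY); print(g[166:178,188:209])
sub=p[140:156,190:206].astype(int).sum(2); print(sub[::3])
```

```text
collar lat 0.41977028348667716 B 0.42028128000000003
0.095 197.9116251488382 171.71825092926332
0.145 197.09700274219094 156.7183030163289
[[ 68  69  68  69  67  67  66  67  67  66  67  67  67  67  68  70  73  76
   80  85  88]
 [ 70  69  69  69  69  68  67  68  67  67  68  69  72  75  77  80  84  89
   97 104 116]
 [ 69  69  70  69  68  71  71  72  72  74  76  77  81  83  89  99 112 125
  138 150 160]
 [ 69  70  69  71  73  73  75  76  75  78  79  79  81  83  98 122 146 166
  178 185 190]
 [ 73  72  74  77  78  79  78  75  72  72  70  71  72  78  98 127 154 170
  182 191 196]
 [ 78  80  82  83  84  78  71  66  70  73  74  72  68  68  82 103 119 133
  150 168 186]
 [ 86  86  86  85  85  77  68  64  71  77  80  78  71  65  74  89 100 105
  113 130 157]
 [ 87  87  87  88  86  80  72  67  68  71  72  73  70  71  81 103 116 118
  110 109 122]
 [ 87  87  87  87  87  86  80  76  73  73  73  74  75  81  96 113 126 128
  124 119 119]
 [ 87  87  87  86  87  87  86  85  84  82  82  82  86  98 111 124 128 128
  129 128 127]
 [ 87  87  87  86  87  87  87  87  87  85  85  89  98 112 123 128 129 128
  129 128 129]
 [ 87  87  85  86  86  86  87  86  87  86  88  98 112 122 128 129 128 128
  128 128 128]]
[[334 347 354 306 223 177 175 174 174 180 203 219 228 236 250 256]
 [336 336 322 278 215 172 171 173 173 206 258 272 240 221 218 228]
 [345 354 372 357 317 300 296 284 264 250 261 277 273 246 224 220]
 [271 240 211 198 200 251 331 363 321 241 186 187 215 246 258 248]
 [430 463 468 467 466 446 410 391 390 408 411 397 394 395 380 364]
 [474 496 516 517 504 477 430 396 400 449 489 501 504 502 501 500]]
```

The collar sits where the button estimate projects in both views, and the stem is within about 1 mm of it. Inserting, with averaged force readings.

Run:
```python
from h import *
B=np.array([.4915,.2697])
def F(k=12):
    a=[]
    for _ in range(k): a.append(robot.read_force()); robot.dwell(.015)
    return np.mean(a,0)
robot.dwell(.2); f0=F(20); print('base',f0.round(2),robot.read_t())
robot.servo_line(np.array([*B,.172]),speed=.06)
print(robot.read_t(),(F()-f0).round(2),robot.read_position().round(4))
for z in (.168,.166,.164,.162,.160):
    robot.servo_line(np.array([*B,z]),speed=.02); f=F()-f0
    print(z,round(robot.read_t(),2),robot.read_position().round(4),f.round(2))
    if f[2]>2.6 or np.hypot(f[0],f[1])>3: break
```

```text
base [-0.11  0.   -1.27] 26.9667
27.7833 [ 0.06 -0.11  0.11] [0.4917 0.2699 0.1724]
0.168 28.53 [0.4916 0.2697 0.168 ] [ 0.1  -0.18  0.08]
0.166 28.98 [0.4915 0.2697 0.166 ] [ 0.19 -0.06  0.08]
0.164 29.43 [0.4915 0.2697 0.164 ] [0.02 0.28 0.24]
0.162 29.88 [0.4917 0.2698 0.1622] [0.71 0.31 1.78]
0.16 30.33 [0.4916 0.2698 0.1601] [0.7  0.62 2.07]
```

Run:
```python
from h import *
B=np.array([.4915,.2697]); f0=np.array([-.11,0,-1.27])
def F(k=60):
    a=[]
    for _ in range(k): a.append(robot.read_force()); robot.dwell(.02)
    return np.mean(a,0)-f0
print(F(40).round(2))
robot.servo_line(np.array([*B,.1588]),speed=.02); robot.dwell(.3)
print(robot.read_position().round(4),F().round(2),robot.read_ft_torque().round(3),robot.read_t())
ims=[]
for n in ('scene','side'):
    p,d,W=cloud(n); i,f=cam(n); c=i['view']@[*B,.12,1]; u,v=int(f*c[0]/c[2]+i['cx']),int(f*c[1]/c[2]+i['cy'])
    ims.append(cv2.resize(p[v-32:v+33,u-25:u+25,::-1],(400,520),interpolation=cv2.INTER_NEAREST))
    m=(np.hypot(W[...,0]-B[0],W[...,1]-B[1])<.03); vv,uu=np.nonzero(m&(W[...,2]>.1)&(W[...,2]<.15))
    for r in np.unique(vv): print(n,r,(vv==r).sum(),uu[vv==r].min(),uu[vv==r].max(),W[r,int(np.median(uu[vv==r])),2].round(4))
cv2.imwrite('pics/s8.png',np.hstack(ims))
```

```text
[0.79 0.83 2.17]
[0.4915 0.2697 0.1588] [1.04 0.85 2.54] [ 0.417 -0.503 -0.013] 32.55
scene 207 1 277 277 0.1495
scene 208 3 268 276 0.1498
scene 209 9 268 276 0.1495
scene 210 9 268 276 0.1459
scene 211 9 268 276 0.1433
scene 212 9 268 276 0.1415
scene 213 9 268 276 0.1368
scene 214 10 268 277 0.1328
scene 215 10 268 277 0.1295
scene 216 9 268 276 0.1289
scene 217 7 269 275 0.1257
scene 218 3 271 273 0.1189
scene 219 3 271 273 0.1138
scene 220 3 271 273 0.1111
scene 221 3 271 273 0.107
scene 222 3 271 273 0.1049
scene 223 3 271 273 0.1043
side 156 4 194 201 0.1511
side 157 8 194 201 0.1486
side 158 8 194 201 0.1432
side 159 7 195 201 0.1414
side 160 7 195 201 0.1382
side 161 9 194 202 0.1337
side 162 9 194 202 0.1311
side 163 9 194 202 0.1297
side 164 4 196 199 0.1262
side 165 3 197 199 0.1186
side 166 3 197 199 0.1154
side 167 3 197 199 0.1125
side 168 3 197 199 0.1087
side 169 3 197 199 0.1049
side 170 2 198 199 0.1014
```

View pics/s8.png

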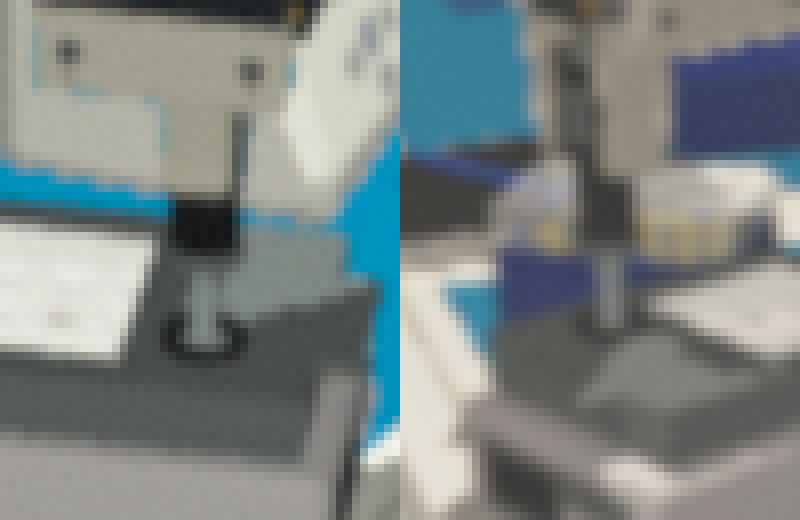

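The stem enters the middle of the collar in both views and stands upright. The net push of 2.5 N matches about 5 mm of tip travel.

```bash
python3 -c "
from rig import robot
print(robot.job_done(),robot.read_t())"
```

```text
the job is handed in; nothing more can be done
the job is handed in; nothing more can be done
```

The job is handed in with the lid shut and the contact probe gripped upright on the check button, its tip about half pushed in (about 2.5 N push, about 33 s used); the needle probe, cup, tip box and bottles were not moved.

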